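# Press a wafer cake

### The job

Stack all the filled wafer sheets from the chopping board flat in the wafer-cake press and tap the stack until its edges are flush against both fences, leaving the red-handled safety pin in to hold the lid up meanwhile. Then draw the safety pin out, lay it in the parking notch on the press's left side with its tip towards the stack, and only after that bring the lid down so that it rests on the stack. Leave the timer, the jam jar and the pepper mill where they are.

Things in the scene. Friction and masses are not known exactly. Their poses are not given: they have to be found in the camera images.
- seat (a point): loading place of the wafer-cake press: the middle of the underside of the squared stack, on the press's wooden base, 25 mm above the worktop (7 mm feet, 18 mm board). Axes: x from the open front end (towards the robot) to the hinge at the back, y to the left, z up. Offsets (mm) below are from here and along these axes. Flush sheets lie centred here, long side along x.
- press: the fixed wafer-cake press (its place and yaw vary); origin on the worktop under the seat. Base x -84 to +134, y -50 to +108. Aluminium end fence across the back: face at x = +59, y -30 to +30, 45 tall above the base. Long fence on the right: face at y = -31, x -59 to +71, 47 tall. Front and left side are open, the bare base is the floor there.
- bore (a point): mouth of the locking bore in the outer face of the left hinge cheek, a 24 mm thick aluminium block (x +76 to +132, y +34 to +58, top 98 above the base). The bore is 12 mm wide, level, along y at x = +110, 73 above the base; it passes the cheek and runs on into the raised lid.
- notch (a point): middle of the parking notch, an upright U slot open above in an aluminium block on the left front of the base, at x = -55, y = +89. It runs along y through the block (x -72 to -38, y +74 to +104), is 14 mm wide; floor 5 mm below this point, walls 13 mm above it. A parked pin lies level in it, its axis at this height, its tip towards the stack.
- lid (a joint): angle of the lid about its hinge (axis along y at x = +85, 49 above the base). 1.83 rad: raised, leaning back on its stop, as at the start; 0: level; -0.03 to -0.16: resting on five to three sheets. Pushed forward past upright (1.57; under 3 N at the bar) the damped lid sinks by itself in 2 to 5 s. While the pin is in, it cannot come forward.
- lid_bar (a point): middle of the lid's handle bar, a dark wooden rod 14 mm thick and 64 mm long along y, 145 mm from the hinge; about 215 mm above the worktop while the lid is up. A 26 mm window lies between it and the edge of the 52 mm wide, 8 mm thick aluminium lid plate.
- pin_grip (a point): middle of the red grip (18 to 20 mm round, 44 long) of the loose 60 g safety pin. Along this point's -y: steel collar 22 wide with its far face at -26, then a 10 mm round shaft, tip at -88. At the start it sits in the bore, y along the press's y, grip free to the left: draw it 66 mm or more along +y. Parked, this point lies 45 mm (38 to 52) from the notch along the press's +y.
- board: the wooden chopping board the sheets lie on, 240 (its x) by 340 (its y) by 22 mm, 1.1 kg, loose on the worktop; origin under its centre
- timer: red round kitchen timer, 68 mm wide and 54 mm tall, a bystander; origin under its centre
- jam: jam jar, 65 mm wide and 86 mm tall, a bystander; origin under its centre
- pepper: wooden pepper mill, 58 mm wide and 150 mm tall, a bystander; origin under its centre
- sheet1_mid (a point): centre of a rigid filled wafer sheet, 118 mm long (its x) by 62 mm wide (its y) by 9 mm thick, 0.06 kg; flat on the chopping board at the start; three to five of the five sheets are there
- sheet2_mid (a point): centre of a rigid filled wafer sheet, 118 mm long (its x) by 62 mm wide (its y) by 9 mm thick, 0.06 kg; flat on the chopping board at the start; three to five of the five sheets are there
- sheet3_mid (a point): centre of a rigid filled wafer sheet, 118 mm long (its x) by 62 mm wide (its y) by 9 mm thick, 0.06 kg; flat on the chopping board at the start; three to five of the five sheets are there
- sheet4_mid (a point): centre of a rigid filled wafer sheet, 118 mm long (its x) by 62 mm wide (its y) by 9 mm thick, 0.06 kg; flat on the chopping board at the start; three to five of the five sheets are there
- sheet5_mid (a point): centre of a rigid filled wafer sheet, 118 mm long (its x) by 62 mm wide (its y) by 9 mm thick, 0.06 kg; flat on the chopping board at the start; three to five of the five sheets are there, one of them on top of sheet4

How it is judged:
By the outcome, as a careful person would: the job done as asked, in the order asked, and still so for the second after the job is handed in, with the robot touching nothing.
Of sheet1, sheet2, sheet3, sheet5 only 2 to 4 are there at a start; the rules pass over those that are not, and their reading is None.
At some moment in a run one of board may be knocked a few centimetres aside while the robot is not near it.
It also fails if it takes over 210 s, if anything falls off the work surface, if the arm or the gripper's body presses on something with over 40 N, if the wrist force passes 120 N, or if a joint passes its speed limit or range.

### The arm

A 7-joint arm with a two-finger parallel gripper is mounted at the origin on a cart in front of the work surface, level with it; the furniture and walls round the work are solid. World frame = base frame: x ahead of the robot, y to its left, z up, the work surface at z = 0. Lengths are in m, angles in degrees, forces in N, time in s.
With the tool pointing down it reaches from about 0.35 to 0.775 m from the base axis. Payload 3.1 kg.
Tool frame: the origin (TCP) lies on the centre line of the jaws, within the pads' length; the fingertips stand 17 mm ahead of it and the grasp point (between the pads) lies 2 mm behind it (robot.tip_reach is the distance from the TCP to the fingertips, in m); z points along the fingers, y is the line along which they close (so a half turn about z gives the same grasp; the last joint's range is limited). The gripper opens to 85 mm and grips with 20 to 120 N. Pads are 22 mm wide; open, the fingers measure 114 mm over their backs; the gripper's body (76 mm by 85 mm) begins 54 mm behind the grasp point. The pads swing forward as they close: fully open they stand 13 mm farther back than shut.
Start: joints at [64.475, 17.813, 0.802, 86.603, -0.252, 75.585, -1.558], TCP at [0.216, -0.506, 0.248] pointing down, gripper open.
Joint ranges: [-154.91, 154.91], [-16.99, 109.72], [-72.82, 74.43], [7.12, 147.25], [-82.49, 262.49], [11.32, 116.49], [-174.64, 174.64]. Speed limits (degrees/s): [159.86, 159.86, 180, 180, 180, 180, 180].

### API

Orientations are given as [roll, pitch, yaw] about the fixed x, y, z axes, in that order (R = Rz(yaw) Ry(pitch) Rx(roll)).
In Python, from station import robot, fingers, vision, workorder, recognise gives the robot as it stands. Calls block until the motion is done:
- robot.move_to(position, orientation): joint-space move of the TCP to a pose.
- robot.line_to(position, orientation=None, velocity=0.15, f_stop=None): straight line of the TCP; orientation=None keeps the orientation; velocity is the mean speed in m/s. With f_stop (N) it stops when the force on the tool has changed by that much, and returns True; else False.
- robot.move_j(angles): joint-space move.
- fingers.gripper_to(opening, force=None): opening from 0.0 (shut) to 1.0 (fully open); force is the grip in N (None keeps the last); returns when the fingers have stopped.
- robot.pause(seconds).
- robot.inverse_kinematics(position, orientation): joint angles nearest the present ones, or None.
- vision.grab_frame(name): name is "scene" or "side" or "wrist"; returns the picture (480x640x3 uint8, red, green, blue); there is no depth.
- vision.calibration(name): a dict with "mtx" (3x3 intrinsics, pixels), "extrinsics" (4x4, takes a point from world to camera coordinates); the wrist camera has in their place "T_tool_cam" (4x4, takes a point from camera to tool coordinates, whose origin is the TCP and whose axes are the flange's). Camera axes: x right, y up, looking along -z (the intrinsics and any distortion apply to the point x, -y, -z); pixel columns grow to the right and rows downward; lengths in m; the calibration is good to about 2 mm. A picture is of the moment at which its call begins: read the wrist's pose just before it. calibration takes no time and is no camera call.
A pose or a line that the arm cannot do raises robot.PlanningError and nothing moves.
- workorder.close_job(): hands the job in; it is judged then, once.
Trained networks look in the newest picture that a camera, given by its name, has taken for a name from the list of things; names that differ only in an ending like _2 or _b are one class to them, and where a whole thing is asked for, a point or a joint stands for the part that bears it (a point fixed in the world has none). Each returns a list of dicts, best first, with "p" (0 to 1); they miss things now and then, are a little off and sometimes report something else, mostly with a low value. They report only what shows in the picture. A call takes as long as a camera call.
- recognise(label, camera): "rect" ([centre column, centre row, width, height] in pixels, round what is visible of it).
Readings, each from a call of its own:
- robot.current_time_s(): time.
- robot.current_joint_positions(): joint angles.
- robot.current_dq(): joint speeds.
- robot.current_joint_torque(): joint torques, N m.
- robot.current_tool_pos(): TCP position.
- robot.current_eef_rot(): TCP orientation.
- robot.current_contact_force(): force on the tool from outside, world axes, zero at the start.
- robot.current_torque(): the same for the moment, N m.
- robot.current_finger_gap(): opening from 0.0 (shut) to 1.0 (fully open).
- robot.current_gripper_force(): force on a finger pad.
Only numpy, scipy, OpenCV 4.12 (cv2) and the standard library are available. Lean on these libraries where they do the work, as an engineer would, in place of code of your own. Each camera call takes 0.05 s, during which the arm holds its last target. There are 200 camera calls.

## Working session

There is one attempt and no reset: what is moved stays moved. The work goes in short steps, each a Python script; the robot and the scene stay as the last script left them, time stands still between calls to the robot, and variables do not carry over. Pictures are saved under pics/ and viewed, at most 14 in all, crops included, and the job is handed in when it is done.

```bash
ls; mkdir -p pics
cat > h.py <<'E'
import numpy as np, cv2
from station import robot, fingers, vision, workorder, recognise
def save(im,n): cv2.imwrite(f'pics/{n}.png',im[...,::-1])
def cam(name):
    c=vision.calibration(name); K=np.array(c['mtx'])
    if name=='wrist':
        from scipy.spatial.transform import Rotation as R
        T=np.eye(4);T[:3,:3]=R.from_euler('xyz',robot.current_eef_rot(),degrees=True).as_matrix();T[:3,3]=robot.current_tool_pos()
        E=np.linalg.inv(T@np.array(c['T_tool_cam']))
    else: E=np.array(c['extrinsics'])
    return K,E,c
def ray(K,E,u,v,z):
    d=np.linalg.inv(K)@[u,v,1.]; d=np.array([d[0],-d[1],-d[2]])
    R=E[:3,:3];o=-R.T@E[:3,3];w=R.T@d
    return o+w*(z-o[2])/w[2]
def proj(K,E,P):
    p=E[:3,:3]@np.array(P,float)+E[:3,3]; q=K@[p[0],-p[1],-p[2]]; return q[:2]/q[2]
E
python3 - <<'E'
from h import *
for n in ['scene','side','wrist']:
    K,E,c=cam(n); print(n,{k:np.round(v,3).tolist() if not isinstance(v,str) else v for k,v in c.items()})
    save(vision.grab_frame(n),n+'0')
    if n!='wrist':
        for l in ['sheet1_mid','board','pin_grip','press','lid_bar','timer','jam','pepper']:
            print(l,[(np.round(r['rect']).tolist(),round(r['p'],2)) for r in recognise(l,n)][:6])
print(robot.current_time_s())
E
```

```text
pics
scene {'mtx': [[609.793, 0.0, 315.257], [0.0, 609.793, 230.618], [0.0, 0.0, 1.0]], 'extrinsics': [[-0.603, -0.797, 0.018, 0.476], [0.414, -0.294, 0.862, -0.269], [-0.682, 0.527, 0.507, -0.904], [0.0, 0.0, 0.0, 1.0]]}
sheet1_mid [([368.0, 172.0, 36.0, 84.0], 0.2)]
board [([292.0, 311.0, 182.0, 139.0], 0.77)]
pin_grip [([327.0, 196.0, 24.0, 10.0], 0.47)]
press [([370.0, 206.0, 110.0, 152.0], 0.84)]
lid_bar [([366.0, 172.0, 35.0, 78.0], 0.58)]
timer [([417.0, 307.0, 35.0, 39.0], 0.68)]
jam [([257.0, 223.0, 32.0, 51.0], 0.97)]
pepper [([294.0, 192.0, 25.0, 72.0], 0.71), ([257.0, 224.0, 34.0, 46.0], 0.63)]
side {'mtx': [[594.569, 0.0, 326.879], [0.0, 594.569, 243.63], [0.0, 0.0, 1.0]], 'extrinsics': [[-0.504, -0.863, -0.014, 0.408], [0.688, -0.411, 0.598, -0.371], [-0.522, 0.292, 0.801, -0.71], [0.0, 0.0, 0.0, 1.0]]}
sheet1_mid []
board [([272.0, 338.0, 199.0, 235.0], 0.78)]
pin_grip [([339.0, 168.0, 36.0, 14.0], 0.91)]
press [([385.0, 192.0, 126.0, 213.0], 0.82)]
lid_bar [([390.0, 139.0, 47.0, 100.0], 0.92)]
timer [([426.0, 361.0, 50.0, 52.0], 0.73)]
jam [([247.0, 197.0, 48.0, 64.0], 0.61)]
pepper [([301.0, 151.0, 34.0, 75.0], 0.7)]
wrist {'mtx': [[409.14, 0.0, 321.376], [0.0, 409.14, 240.355], [0.0, 0.0, 1.0]], 'T_tool_cam': [[-0.0, 0.967, 0.256, 0.064], [1.0, 0.0, -0.001, -0.001], [-0.001, 0.256, -0.967, -0.127], [0.0, 0.0, 0.0, 1.0]]}
0.95
```

View pics/scene0.png

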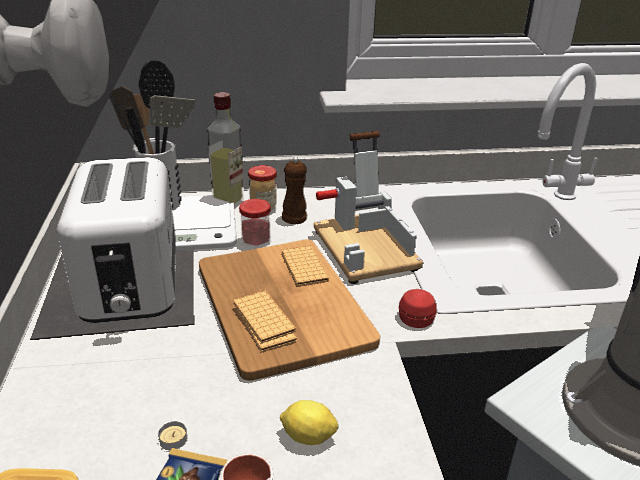

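View pics/side0.png

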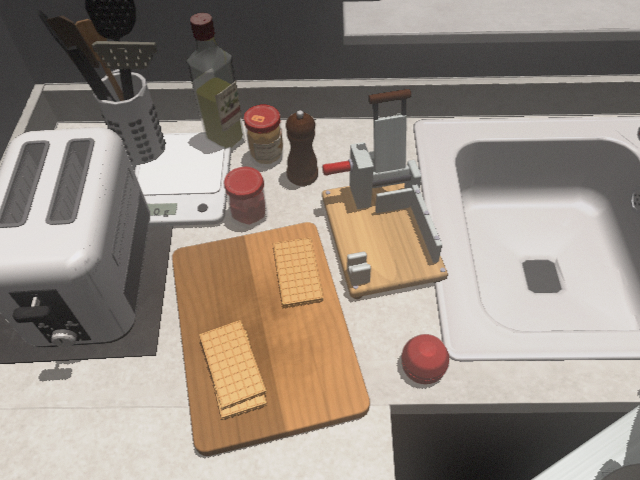

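The side view shows three sheets: a single at about (298,271) and a pair at about (232,365). The press is at about (385,230) with the pin to its left at (339,168). The notch block is at about (358,268).

Run:
```python
from h import *
K,E,c=cam('side')
def pr(n,pts,z): print(n,[np.round(ray(K,E,u,v,z)[:2],3).tolist() for u,v in pts])
pr('single',[(274,242),(308,238),(322,300),(285,305)],.031)
pr('pair',[(200,332),(240,322),(265,392),(224,405)],.040)
pr('board',[(174,252),(315,225),(367,405),(205,448)],.022)
pr('base',[(322,195),(350,292),(446,270)],.025)
pr('bystand',[(339,168)],.098);pr('jam',[(247,215)],.02);pr('timer',[(426,361)],.027);pr('pep',[(301,175)],.02)
K,E,c=cam('scene')
pr('S single',[(282,251),(310,246),(328,278),(300,286)],.031)
pr('S pair',[(234,302),(263,291),(296,326),(268,341)],.040)
pr('S base',[(315,230),(350,275),(421,262)],.025)
for z in (.2,.3,.4):
  for y in (-.3,-.4): print(robot.inverse_kinematics([.45,y,z],[180,0,0]) is not None, end=' ')
print(robot.current_eef_rot())
```

```text
single [[0.636, 0.199], [0.615, 0.148], [0.502, 0.187], [0.523, 0.239]]
pair [[0.54, 0.367], [0.526, 0.311], [0.412, 0.328], [0.423, 0.382]]
board [[0.707, 0.345], [0.639, 0.122], [0.333, 0.215], [0.391, 0.427]]
base [[0.688, 0.08], [0.496, 0.142], [0.453, -0.008]]
bystand [[0.668, 0.058]]
jam [[0.718, 0.21]]
timer [[0.343, 0.111]]
pep [[0.752, 0.086]]
S single [[0.632, 0.202], [0.614, 0.146], [0.505, 0.186], [0.514, 0.243]]
S pair [[0.533, 0.37], [0.53, 0.312], [0.418, 0.321], [0.413, 0.379]]
S base [[0.667, 0.093], [0.495, 0.14], [0.448, -0.002]]
True True True True True True [1.79999972e+02 3.20636906e-04 2.31400748e+01]
```

Run:
```python
from h import *
robot.line_to([.36,-.2,.33],[180,0,-16],velocity=.35)
robot.line_to([.50,.03,.31],[180,0,-16],velocity=.3)
K,E,c=cam('wrist'); im=vision.grab_frame('wrist'); save(im,'w_press'); np.savez('w_press',K=K,E=E,im=im)
for l in ['pin_grip','lid_bar','press']: print(l,[(np.round(r['rect']).tolist(),round(r['p'],2)) for r in recognise(l,'wrist')][:3])
robot.line_to([.47,.26,.31],velocity=.3)
K,E,c=cam('wrist'); im=vision.grab_frame('wrist'); save(im,'w_board'); np.savez('w_board',K=K,E=E,im=im)
for l in ['sheet1_mid']: print(l,[(np.round(r['rect']).tolist(),round(r['p'],2)) for r in recognise(l,'wrist')])
print(robot.current_time_s(),robot.current_joint_positions())
# overlay press
d=np.load('w_press.npz');K,E,im=d['K'],d['E'],d['im'].copy()
def W(p,s=(.545,.014),yaw=-16.5):
    a=np.radians(yaw);return [s[0]+p[0]*np.cos(a)-p[1]*np.sin(a),s[1]+p[0]*np.sin(a)+p[1]*np.cos(a),p[2]+.025]
segs=[[(-84,108,0),(-84,-50,0),(134,-50,0),(134,108,0),(-84,108,0)],[(59,-30,45),(59,30,45)],[(-59,-31,47),(71,-31,47)],[(76,58,98),(132,58,98),(132,34,98),(76,34,98),(76,58,98)],[(-72,104,18),(-72,74,18),(-38,74,18),(-38,104,18),(-72,104,18)]]
for s in segs:
    p=[proj(K,E,W(np.array(q)/1000)) for q in s]
    cv2.polylines(im,[np.round(p).astype(int)],False,(255,0,0),1)
save(im,'w_press_o')
```

```text
pin_grip [([232.0, 12.0, 106.0, 18.0], 0.62)]
lid_bar [([329.0, 26.0, 84.0, 52.0], 0.82)]
press [([302.0, 120.0, 182.0, 237.0], 0.77), ([40.0, 306.0, 80.0, 114.0], 0.66)]
sheet1_mid []
4.5583 [  -4.20745121   18.14355411  -35.45548505   80.81862351   10.55364412
   84.37889186 -145.61468259]
```

View pics/w_press_o.png

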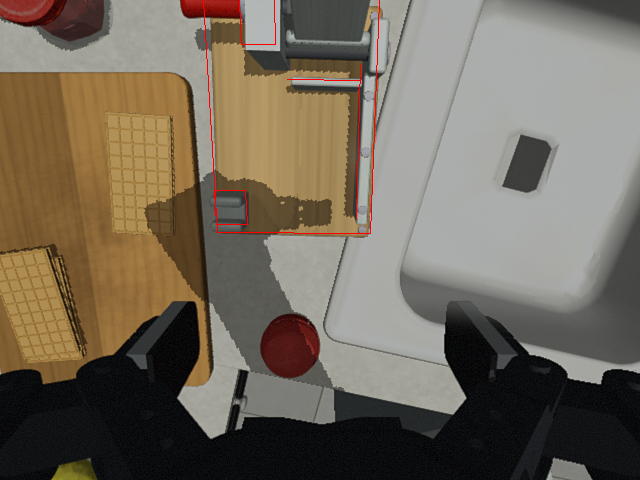

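View pics/w_board.png

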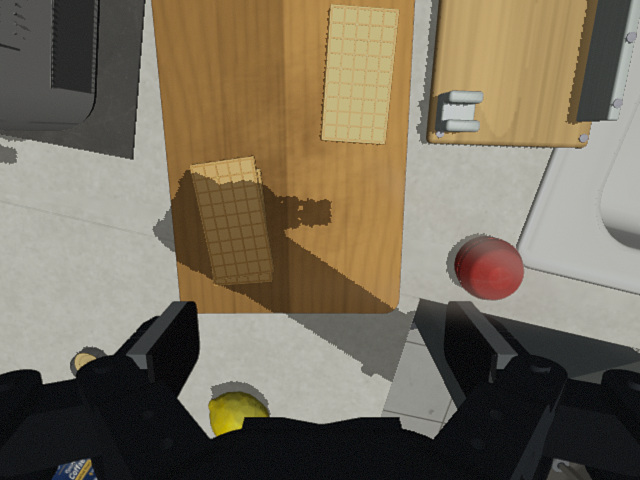

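The overlay fits to within a few pixels. The wrist view of the board shows the single sheet at corners (331,5), (398,10), (386,144), (321,138). The top of the pair is at (191,165), (253,156), (273,282), (217,284). Next I'll zoom in on the press to refine its pose.

Run:
```python
from h import *
d=np.load('w_press.npz');im=d['im'][0:245,195:400]
b=np.load('w_board.npz')['im'][70:160,420:600]
o=cv2.resize(im,None,fx=2.4,fy=2.4,interpolation=cv2.INTER_CUBIC)
p=cv2.resize(b,None,fx=1.6,fy=1.6,interpolation=cv2.INTER_CUBIC)
c=np.zeros((588,800,3),np.uint8);c[:,:o.shape[1]]=o[:588];c[:p.shape[0],500:500+p.shape[1]]=p
save(c,'crop1')
```

```text
(no output)
```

View pics/crop1.png

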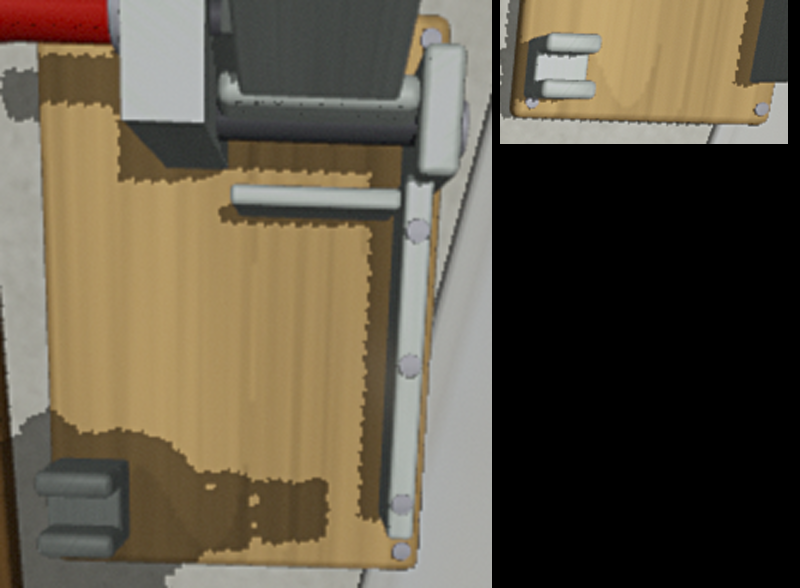

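The crop shows the base edges, both fences, the cheek top and the notch clearly. I'll fit the press pose to these edges, then locate the sheets.

```bash
cat > fit.py <<'E'
from h import *
from scipy.optimize import least_squares
d=np.load('w_press.npz');K,E=d['K'],d['E']
L=[] # (crop px, z, axis, value)
for p in [(39,80),(44,250),(50,400)]: L.append((p,0,1,.108))
for p in [(220,563),(320,567),(400,570)]: L.append((p,0,0,-.084))
for p in [(240,208),(320,208),(395,209)]: L.append((p,.045,0,.059))
L+= [((232,197),.045,1,.030),((390,537),.047,0,-.059),((400,537),.047,0,-.059)]
for p in [(405,200),(398,350),(390,520)]: L.append((p,.047,1,-.031))
L+= [((140,122),.098,0,.076),((190,122),.098,0,.076),((120,60),.098,1,.058),((206,60),.098,1,.034)]
def res(q):
    a=q[2];x=np.array([np.cos(a),np.sin(a)]);y=np.array([-x[1],x[0]]);r=[]
    for (u,v),z,ax,val in L:
        P=ray(K,E,u/2.4+195,v/2.4,z+.025)[:2]-q[:2]
        r.append(P@(x if ax==0 else y)-val)
    return np.array(r)*1000
s=least_squares(res,[.545,.014,-.29],loss='soft_l1');q=s.x
print(np.round(q[:2],4),np.degrees(q[2]),np.round(res(q),1))
np.save('press.npy',q)
E
python3 fit.py
python3 - <<'E'
from h import *
q=np.load('press.npy');a=q[2];x=np.array([np.cos(a),np.sin(a)]);y=np.array([-x[1],x[0]])
d=np.load('w_board.npz');K,E=d['K'],d['E']
# notch: wall tops in board pic, crop2 (/1.6 + 420,70)
for z in (.015,.02,.025,.03):
  o=[]
  for D,pts in ((d,[(548+0,42),(600,42),(545,88),(595,88)]),):
    for u,v in pts:
      P=ray(K,E,(u-500)/1.6+420,v/1.6+70,z+.025)[:2]-q[:2]; o.append(np.round([P@x*1e3,P@y*1e3],1).tolist())
  D=np.load('w_press.npz')
  for u,v in [(38,483),(113,483),(38,545),(118,545)]:
      P=ray(D['K'],D['E'],u/2.4+195,v/2.4,z+.025)[:2]-q[:2]; o.append(np.round([P@x*1e3,P@y*1e3],1).tolist())
  print(z,o)
for n,pts,z in (('single',[(331,5),(398,10),(386,144),(321,138)],.031),('pair',[(191,165),(253,156),(273,282),(217,284)],.040)):
    P=np.array([ray(K,E,u,v,z)[:2] for u,v in pts]);print(n,P.round(3).tolist(),P.mean(0).round(4))
print('tip',robot.tip_reach)
E
```

```text
[0.5395 0.013 ] -17.57261592396759 [-1.1 -0.3 -0.3  1.6  0.9  0.4 -1.4 -0.7 -0.4 -0.2  0.2  0.3  0.4  0.4
  0.3 -0.5 -0.2  0.8 -0.1]
0.015 [[-40.7, 97.3], [-40.0, 67.5], [-66.1, 96.4], [-65.4, 67.2], [-46.8, 110.3], [-46.0, 79.7], [-72.7, 111.4], [-71.9, 78.3]]
0.02 [[-41.2, 98.8], [-40.5, 69.4], [-66.2, 97.9], [-65.5, 69.1], [-45.9, 108.9], [-45.2, 78.8], [-71.5, 110.1], [-70.7, 77.4]]
0.025 [[-41.6, 100.3], [-40.9, 71.2], [-66.4, 99.4], [-65.7, 71.0], [-45.0, 107.6], [-44.3, 77.8], [-70.3, 108.7], [-69.5, 76.5]]
0.03 [[-42.1, 101.8], [-41.4, 73.1], [-66.5, 100.9], [-65.8, 72.8], [-44.2, 106.2], [-43.5, 76.9], [-69.1, 107.4], [-68.4, 75.5]]
single [[0.635, 0.202], [0.615, 0.145], [0.504, 0.183], [0.527, 0.242]] [0.5703 0.193 ]
pair [[0.538, 0.368], [0.529, 0.309], [0.403, 0.33], [0.417, 0.386]] [0.4718 0.3481]
tip 0.017
```

```bash
cat >> h.py <<'E'
def chk():
    """board shift in side image (px) vs first view, by corner patches"""
    im=vision.grab_frame('side');ref=cv2.imread('pics/side0.png')[...,::-1];o=[]
    for u,v in [(174,252),(205,440),(315,230),(360,400)]:
        t=np.ascontiguousarray(ref[v-18:v+18,u-18:u+18]);s=np.ascontiguousarray(im[max(v-70,0):min(v+70,480),u-70:u+70])
        r=cv2.matchTemplate(s,t,cv2.TM_CCOEFF_NORMED);_,m,_,l=cv2.minMaxLoc(r)
        o.append((l[0]-52,l[1]-52,round(m,2)))
    return o
q=np.load('press.npy')
def W(x,y,z):
    """press offsets (mm) from seat -> world m"""
    c,s=np.cos(q[2]),np.sin(q[2]);return [q[0]+(x*c-y*s)/1e3,q[1]+(x*s+y*c)/1e3,.025+z/1e3]
PY=np.degrees(q[2])
def F(): return np.round(robot.current_contact_force(),1).tolist()
def st(): print('t',round(robot.current_time_s(),1),'pos',np.round(robot.current_tool_pos(),4).tolist(),'gap',round(robot.current_finger_gap(),3),'gf',np.round(robot.current_gripper_force(),1),'F',F())
E
python3 - <<'E'
from h import *
print(chk())
Y=-19.6+180
print(robot.inverse_kinematics([.5703,.193,.15],[180,0,Y]), robot.inverse_kinematics(W(0,24,120),[180,0,PY+180]))
robot.move_to([.5703,.193,.15],[180,0,Y]); st()
robot.line_to([.5703,.193,.065],velocity=.15)
print(robot.line_to([.5703,.193,.018],velocity=.03,f_stop=4)); st()
K,E,c=cam('wrist');im=vision.grab_frame('wrist');save(im,'g1')
E
```

```text
[(0, 0, 1.0), (0, 0, 1.0), (0, 0, 0.99), (0, -1, 0.8)]
[ 17.78819191  43.00544474 -63.95982994  84.76434071  39.0451847
  76.61769448  21.30441928] [ 36.27628714  35.93575992 -62.10132898  94.16157986  33.36621465
  70.57095456  39.52845653]
t 7.1 pos [0.5703, 0.1931, 0.1502] gap 0.999 gf 0.0 F [-0.6, 0.2, 0.3]
True
t 9.0 pos [0.5702, 0.1929, 0.0262] gap 1.001 gf 2.2 F [-1.0, -2.2, 4.7]
```

View pics/g1.png

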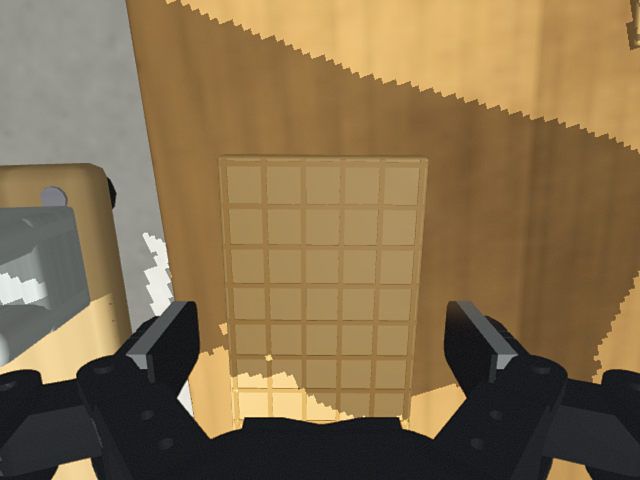

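The sheet is centred between the fingers. Open-finger contact with the board came at TCP z 0.026, which matches the pad-swing model. I'll grip and place this sheet.

```bash
cat >> h.py <<'E'
def place(level):
    """carry the held sheet over the press and lay it on `level` sheets"""
    O=[180,0,PY+180]
    p=robot.current_tool_pos(); robot.line_to([p[0],p[1],.16],velocity=.2)
    robot.line_to(W(-2,24,135),O,velocity=.25)
    zt=12+9*level
    robot.line_to(W(-2,24,zt+15),velocity=.15)
    print('touch',robot.line_to(W(-2,24,zt-4),velocity=.03,f_stop=4)); st()
    fingers.gripper_to(.85)
    p=robot.current_tool_pos(); robot.line_to([p[0],p[1],.16],velocity=.2); st()
def grip(force=30):
    fingers.gripper_to(0.,force); robot.pause(.2); st()
E
python3 - <<'E'
from h import *
p=robot.current_tool_pos(); robot.line_to([p[0],p[1],.034],velocity=.05)
grip()
if robot.current_finger_gap()>.6:
    place(0)
    save(vision.grab_frame('wrist'),'pl1')
E
```

```text
t 9.9 pos [0.5702, 0.1934, 0.0342] gap 0.711 gf 34.5 F [-0.1, 0.4, 2.0]
touch True
t 12.8 pos [0.5453, 0.0362, 0.0404] gap 0.721 gf 35.5 F [0.4, -0.4, 5.3]
t 13.8 pos [0.5444, 0.0363, 0.1584] gap 0.847 gf 0.0 F [0.3, 0.1, -0.4]
```

View pics/pl1.png

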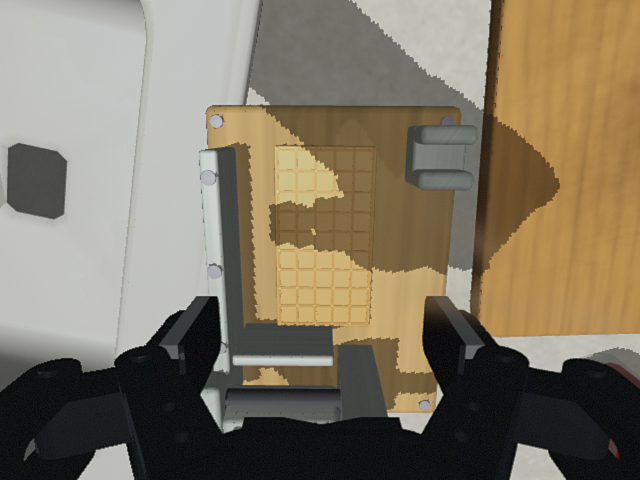

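The first sheet lies inside the press, parallel to the fences and clear of both. Now I'll look at the pair from above.

Run:
```python
from h import *
print(chk())
robot.line_to([.52,.345,.16],[180,0,171],velocity=.25)
st();K,E,c=cam('wrist');im=vision.grab_frame('wrist');np.savez('pair',K=K,E=E);
save(im,'pair');print(chk())
print(proj(K,E,[.4735,.3475,.04]))
```

```text
[(0, 0, 1.0), (0, 0, 1.0), (0, 0, 0.97), (0, 0, 1.0)]
t 15.3 pos [0.5206, 0.3436, 0.1597] gap 0.849 gf 0.0 F [-0.1, 0.1, -0.7]
[(42, -36, 0.51), (3, 15, 0.96), (3, 9, 0.85), (5, 15, 0.95)]
[314.55140764 163.56986551]
```

View pics/pair.png

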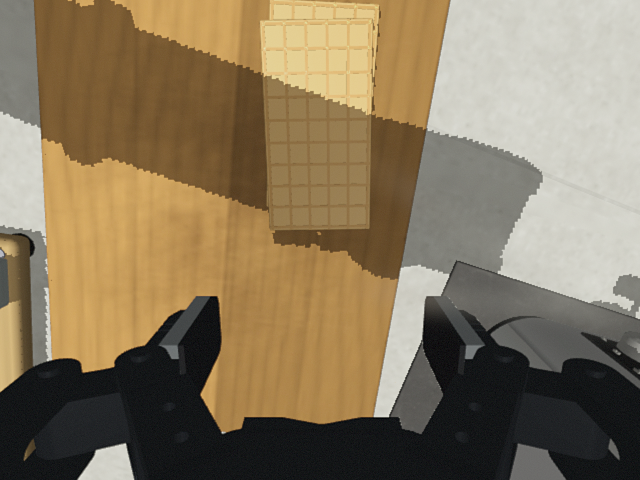

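The board has been knocked towards -x; the top sheet's corners are now at (262,21), (371,21), (369,229) and (271,229). The lower sheet sticks out a few millimetres on the right and at the top. I'll use these fresh positions.

Run:
```python
from h import *
print(chk())
D=np.load('pair.npz');K,E=D['K'],D['E']
P=np.array([ray(K,E,u,v,.040)[:2] for u,v in [(262,21),(371,21),(369,229),(271,229)]])
L=np.array([ray(K,E,u,v,.031)[:2] for u,v in [(274,1),(379,7),(373,108)]]);print(L.round(4).tolist())
c=P.mean(0);v=(P[3]+P[2]-P[0]-P[1]);yaw=np.degrees(np.arctan2(v[1],v[0]))
print(P.round(4).tolist(),c,yaw)
Y=yaw+180 if yaw<0 else yaw-180
Y=yaw+180
print(robot.inverse_kinematics([c[0],c[1],.1],[180,0,Y]))
robot.line_to([c[0],c[1],.09],[180,0,Y],velocity=.2)
fingers.gripper_to(.92)
f=robot.line_to([c[0],c[1],.0435],velocity=.04,f_stop=4);print(f);st()
if not f:
    grip(30)
    robot.line_to([c[0],c[1],.08],velocity=.06);st()
    save(vision.grab_frame('wrist'),'lift2')
```

```text
[(42, -36, 0.51), (3, 15, 0.96), (3, 9, 0.85), (5, 15, 0.95)]
[[0.3823, 0.3394], [0.3946, 0.3969], [0.4475, 0.3868]]
[[0.3934, 0.3317], [0.4029, 0.3903], [0.5182, 0.3743], [0.5086, 0.3144]] [0.45577803 0.35266212] -8.222038400473012
[  0.30863964  43.41367604 -62.70335477  92.42116464  40.60411964
  69.78268437  10.97622214]
False
t 17.6 pos [0.4559, 0.3529, 0.0438] gap 0.921 gf 0.0 F [0.0, 0.8, 0.7]
t 18.1 pos [0.456, 0.353, 0.044] gap 0.72 gf 33.5 F [0.3, 0.2, 3.6]
t 18.9 pos [0.4557, 0.3524, 0.0799] gap 0.712 gf 33.1 F [-0.0, 1.1, -0.3]
```

View pics/lift2.png

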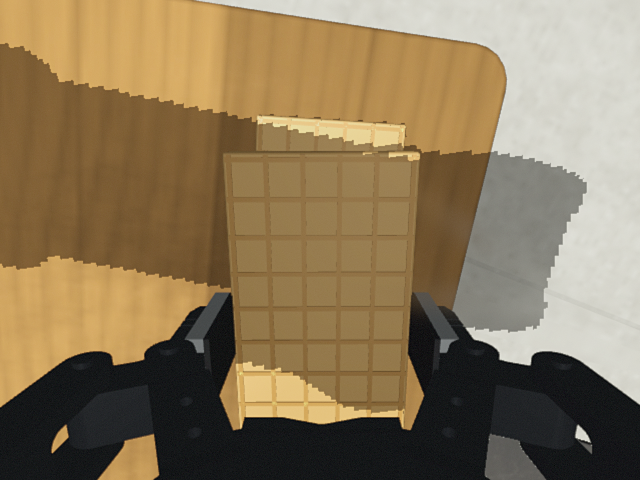

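Only the top sheet lifted; the lower one remains, with its edge at (257,116) to (405,124). I'll place this one, then fetch the last.

Run:
```python
from h import *
K,E,_=cam('wrist')
A=[ray(K,E,u,v,.031)[:2] for u,v in [(257,116),(405,124)]]
w=A[1]-A[0];n=np.array([w[1],-w[0]])/np.linalg.norm(w);c=(A[0]+A[1])/2+.059*n
yaw=np.degrees(np.arctan2(n[1],n[0]));print(np.round(A,4).tolist(),np.linalg.norm(w),c,yaw)
place(1)
print(chk())
Y=yaw+180
robot.line_to([c[0],c[1],.15],[180,0,Y],velocity=.25)
fingers.gripper_to(.95)
robot.line_to([c[0],c[1],.06],velocity=.15)
f=robot.line_to([c[0],c[1],.034],velocity=.03,f_stop=4);print(f);st()
if not f:
    grip(30)
    robot.line_to([c[0],c[1],.08],velocity=.08);st()
    if robot.current_finger_gap()>.6: 
        place(2); robot.line_to(W(30,24,140),velocity=.2); save(vision.grab_frame('wrist'),'pl3'); print(chk())
```

```text
[[0.3808, 0.3371], [0.3926, 0.3968]] 0.06090641415566444 [0.44455392 0.35547767] -11.199064142611366
touch True
t 22.2 pos [0.545, 0.0363, 0.0468] gap 0.714 gf 33.7 F [-0.3, -0.3, 5.6]
t 23.2 pos [0.5434, 0.0353, 0.1589] gap 0.848 gf 0.0 F [-1.2, 0.1, -0.4]
[(-1, 10, 0.91), (3, 15, 0.97), (0, 0, 0.76), (5, 15, 0.98)]
False
t 26.8 pos [0.4446, 0.3557, 0.0342] gap 0.949 gf 0.0 F [0.1, 0.0, 0.2]
t 27.3 pos [0.4448, 0.3558, 0.0345] gap 0.715 gf 33.7 F [-0.2, 0.2, 3.8]
t 28.0 pos [0.4446, 0.3552, 0.0799] gap 0.718 gf 33.2 F [0.2, -0.4, -0.3]
touch True
t 31.3 pos [0.545, 0.0363, 0.0553] gap 0.717 gf 33.8 F [-0.6, -0.7, 5.5]
t 32.3 pos [0.5434, 0.0353, 0.1591] gap 0.851 gf 0.0 F [-0.4, -0.2, -1.3]
[(-1, 10, 0.91), (3, 15, 0.96), (9, 21, 0.52), (5, 15, 0.98)]
```

View pics/pl3.png

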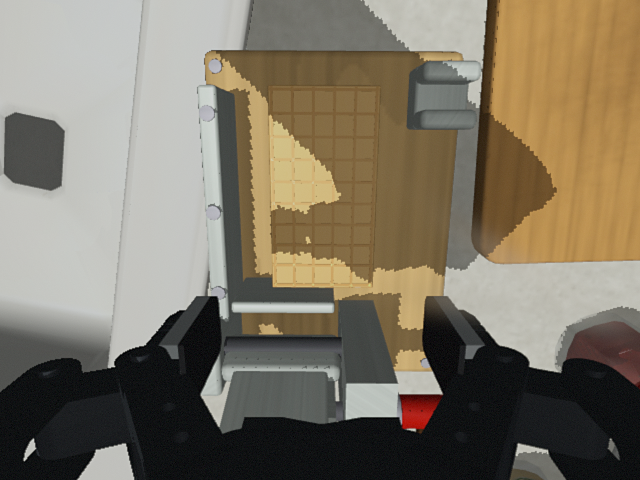

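The stack of three is neat, offset left of the right fence as planned. Now I'll push it against both fences.

Run:
```python
from h import *
YA=PY+90
print(robot.inverse_kinematics(W(12,85,60),[180,0,YA]),robot.inverse_kinematics(W(12,85,60),[180,0,PY-90]))
def side(fs,v=.03):
    fingers.gripper_to(.5)
    robot.line_to(W(12,85,120),[180,0,YA],velocity=.25)
    robot.line_to(W(12,85,30),velocity=.15)
    print('down',robot.line_to(W(12,85,16),velocity=.03,f_stop=5))
    print('side',robot.line_to(W(12,38,16),velocity=v,f_stop=fs));st();rel()
    robot.line_to(W(12,60,16),velocity=.1)
def rel():
    c,s=np.cos(q[2]),np.sin(q[2]);p=np.array(robot.current_tool_pos())[:2]-q[:2];print('rel mm',np.round([(p[0]*c+p[1]*s)*1e3,(-p[0]*s+p[1]*c)*1e3],1))
def end(fs,v=.03):
    fingers.gripper_to(.3)
    robot.line_to(W(-100,2,70),[180,0,PY+180],velocity=.2)
    robot.line_to(W(-100,2,19),velocity=.1)
    print('end',robot.line_to(W(-64,2,19),velocity=v,f_stop=fs));st();rel()
    robot.line_to(W(-95,2,19),velocity=.1)
    robot.line_to(W(-95,2,120),velocity=.2)
side(10)
robot.line_to(W(12,60,120),velocity=.2)
end(10)
side(12)
robot.line_to(W(12,60,120),velocity=.2)
end(12)
robot.line_to(W(-10,20,150),velocity=.2)
K,E,_=cam('wrist');im=vision.grab_frame('wrist');save(im,'flush');np.savez('flush',K=K,E=E,im=im)
```

```text
[ 16.87166914  35.73252964 -40.36094979  92.43976485  25.52361049
  61.37009526 -48.18945311] [ 28.22539733  45.0684322  -61.86249378  92.02307889  41.97133969
  68.98659458 119.9093233 ]
down False
side True
t 37.0 pos [0.5719, 0.0767, 0.0411] gap 0.499 gf 0.0 F [0.1, 1.5, -0.5]
rel mm [11.6 70.5]
end True
t 41.6 pos [0.4733, 0.036, 0.0438] gap 0.297 gf 0.0 F [-0.0, 0.5, 3.5]
rel mm [-70.1   2. ]
down False
side True
t 46.8 pos [0.5719, 0.0768, 0.0413] gap 0.502 gf 0.0 F [-0.4, 1.5, 0.6]
rel mm [11.6 70.6]
end True
t 51.4 pos [0.4733, 0.0361, 0.0438] gap 0.297 gf 0.0 F [-1.1, 0.5, 3.1]
rel mm [-70.1   2.1]
```

View pics/flush.png

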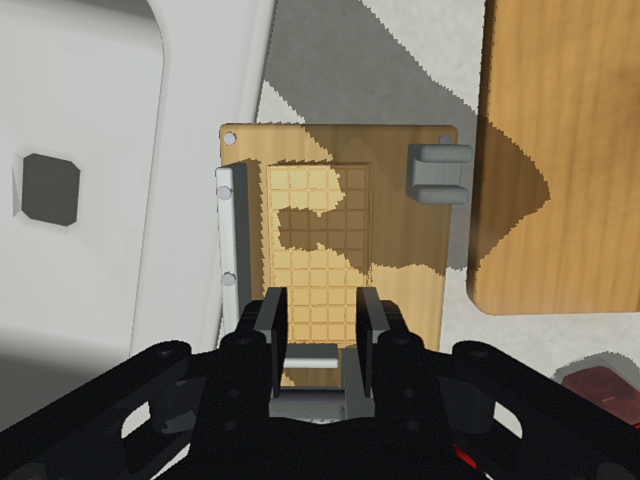

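The side push stopped at y=70.5 mm before reaching the stack; the linkage probably met the hinge cheek's outer face. The end push reached the flush position at -70.1. I'll redo the side push with closed fingers, closing direction along y.

```bash
cat >> h.py <<'E'
def rel():
    c,s=np.cos(q[2]),np.sin(q[2]);p=np.array(robot.current_tool_pos())[:2]-q[:2];print('rel mm',np.round([(p[0]*c+p[1]*s)*1e3,(-p[0]*s+p[1]*c)*1e3],1))
def end(fs,v=.03,y=2,x1=-64):
    fingers.gripper_to(.3)
    robot.line_to(W(-100,y,70),[180,0,PY+180],velocity=.2)
    robot.line_to(W(-100,y,19),velocity=.1)
    print('end',robot.line_to(W(x1,y,19),velocity=v,f_stop=fs));st();rel()
    robot.line_to(W(-95,y,19),velocity=.1)
    robot.line_to(W(-95,y,120),velocity=.2)
def side(x,fs,y0=85,v=.03,y1=38):
    robot.line_to(W(x,y0,60),[180,0,PY+180],velocity=.2)
    robot.line_to(W(x,y0,19),velocity=.1)
    print('side',x,robot.line_to(W(x,y1,19),velocity=v,f_stop=fs));st();rel()
    robot.line_to(W(x,y0-15,19),velocity=.1)
    robot.line_to(W(x,y0-15,60),velocity=.2)
E
python3 - <<'E'
from h import *
robot.line_to(W(0,85,120),velocity=.2)
fingers.gripper_to(0)
side(2,12)
K,E,_=cam('wrist');im=vision.grab_frame('wrist');save(im,'flush2');np.savez('flush2',K=K,E=E,im=im)
E
```

```text
side 2 False
t 56.8 pos [0.5551, 0.0557, 0.0459] gap 0.001 gf 5.3 F [3.5, 10.3, -0.8]
rel mm [ 2.  45.5]
```

Now the side push ended at 45.5, which is flush (31 + 14.5 mm finger) at 10 N. Next I'll square the stack at both ends and tap again.

Run:
```python
from h import *
side(30,10,y0=65); side(-22,10,y0=62)
robot.line_to(W(-22,50,120),velocity=.2)
end(10,y=2)
fingers.gripper_to(0)
robot.line_to(W(2,65,100),velocity=.2)
side(4,10,y0=65)
robot.line_to(W(4,60,120),velocity=.2)
robot.line_to(W(-50,45,150),velocity=.2)
K,E,_=cam('wrist');im=vision.grab_frame('wrist');np.savez('flush2',K=K,E=E,im=im)
c=im[60:420,180:500];save(cv2.resize(c,None,fx=1.66,fy=1.66,interpolation=cv2.INTER_CUBIC),'flush2')
```

```text
side 30 True
t 59.3 pos [0.5818, 0.0473, 0.0451] gap -0.003 gf 0.7 F [0.9, 0.6, 0.4]
rel mm [29.9 45.5]
side -22 True
t 61.5 pos [0.5322, 0.0634, 0.0449] gap 0.002 gf 0.6 F [-0.1, 0.3, 1.1]
rel mm [-22.2  45.9]
end True
t 65.3 pos [0.4735, 0.036, 0.0438] gap 0.302 gf 0.0 F [-0.9, -0.2, 4.0]
rel mm [-70.   2.]
side 4 True
t 69.1 pos [0.5571, 0.0553, 0.045] gap -0.003 gf 0.7 F [0.6, 0.6, -0.1]
rel mm [ 4.  45.7]
```

View pics/flush2.png

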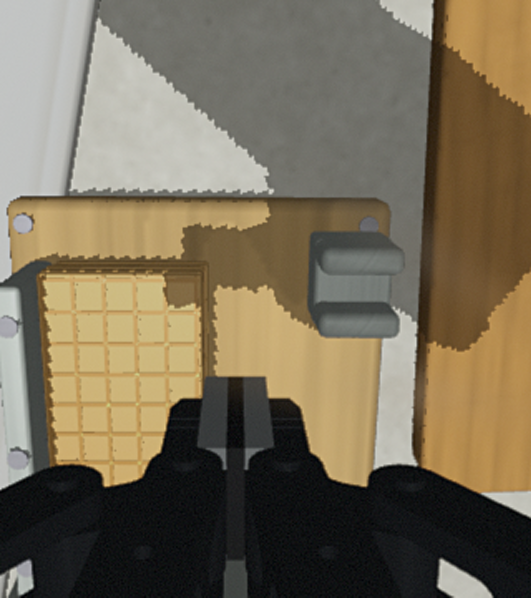

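The sides are flush to within 0.4 mm along the length. One firm tap each way will confirm it, then I'll take the pin.

Run:
```python
from h import *
robot.line_to(W(-100,20,120),velocity=.2)
end(25,v=.03,x1=-62)
fingers.gripper_to(0)
robot.line_to(W(2,65,100),velocity=.2)
side(4,25,y0=65,y1=39)
robot.line_to(W(4,60,130),velocity=.2)
# pin: view from robot-side, camera to +y
im=vision.grab_frame('side');print([(np.round(r['rect']).tolist(),round(r['p'],2)) for r in recognise('pin_grip','side')])
K,E,_=cam('side');print('expected px',proj(K,E,W(110,84,73)))
for Y in (PY+90,PY-90): print(Y,robot.inverse_kinematics(W(110,86,150),[180,0,Y]),robot.inverse_kinematics(W(110,86,80),[180,0,Y]),robot.inverse_kinematics(W(110,165,80),[180,0,Y]))
```

```text
end False
t 74.0 pos [0.4739, 0.0358, 0.0438] gap 0.302 gf 7.8 F [-14.6, 2.7, 15.9]
rel mm [-69.5   1.9]
side 4 False
t 78.2 pos [0.5572, 0.0551, 0.0457] gap -0.001 gf 4.6 F [2.7, 8.1, 0.8]
rel mm [ 4.1 45.5]
[([327.0, 169.0, 9.0, 9.0], 0.41)]
expected px [337.54833957 167.51349523]
72.42738407603241 [ 12.58869412  39.14440702 -34.61499542  69.99259058  21.58316504
  77.12480242 -38.18249028] [ 12.42231315  42.15347347 -33.2198129   75.07332536  23.12517763
  69.41863594 -39.58432408] [  4.40018841  45.88057776 -32.26264335  67.88086771  23.68745522
  72.52728443 -44.39979616]
-107.57261592396759 [ 26.48707232  52.79473009 -71.12918507  69.32607179  48.93370508
  88.42186066 126.58257164] [ 27.34718541  56.96448607 -70.14240892  74.37990688  52.65239086
  82.6770045  123.81572649] [ 17.96380589  59.52985625 -69.2874489   67.17381379  54.00442621
  85.16751351 120.48680967]
```

Both fences are confirmed flush under about 10 N. Next is the pin, gripped with the tool leaning 30° towards the robot to stay clear of the pepper mill.

```bash
cat >> h.py <<'E'
from scipy.spatial.transform import Rotation as Rn
def ori(yaw,tilt):
    ax=np.array([-np.sin(q[2]),np.cos(q[2]),0])
    return (Rn.from_rotvec(-ax*np.radians(tilt))*Rn.from_euler('xyz',[180,0,yaw],degrees=True)).as_euler('xyz',degrees=True).tolist()
E
python3 - <<'E'
from h import *
t=30;O=ori(PY+90,t);s,c=np.sin(np.radians(t)),np.cos(np.radians(t))
def P(y,back): return W(110-back*s,y,73+back*c)
for y,b in ((90,6),(90,80),(162,6)): print(robot.inverse_kinematics(P(y,b),O) is not None)
robot.line_to(W(0,95,150),[180,0,PY+90],velocity=.25)
robot.line_to(P(92,90),O,velocity=.2)
fingers.gripper_to(.45)
st();K,E,_=cam('wrist');im=vision.grab_frame('wrist');save(im,'pin');
print([(np.round(r['rect']).tolist(),round(r['p'],2)) for r in recognise('pin_grip','wrist')])
print(proj(K,E,W(110,62,73)),proj(K,E,W(110,106,73)))
E
```

```text
True
True
True
t 82.3 pos [0.6295, 0.0809, 0.1759] gap 0.446 gf 0.0 F [-0.5, -0.1, -0.6]
[([323.0, 271.0, 36.0, 94.0], 0.74)]
[321.45701835 303.89247358] [321.39129526 229.07226661]
```

View pics/pin.png

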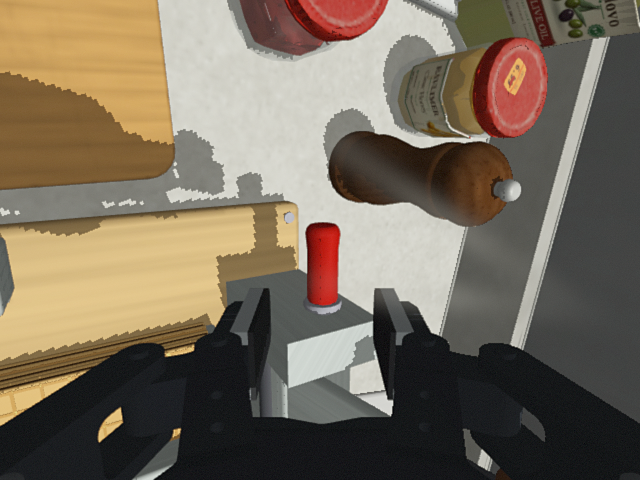

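The red grip is centred at (323,265), as the model predicts, and the pepper mill is off to the right. I'll grip the pin and draw it.

Run:
```python
from h import *
t=30;O=ori(PY+90,t);s,c=np.sin(np.radians(t)),np.cos(np.radians(t))
def P(y,back,dz=0): return W(110-back*s,y,73+dz+back*c)
print(robot.line_to(P(91,20),O,velocity=.1,f_stop=8));
print(robot.line_to(P(91,5),O,velocity=.04,f_stop=8));st()
grip(60);rel()
if .1<robot.current_finger_gap()<.35:
    print(robot.line_to(P(165,5),velocity=.06,f_stop=20));st();rel()
```

```text
False
False
t 83.8 pos [0.6694, 0.0672, 0.102] gap 0.449 gf 0.0 F [-0.5, 0.8, 0.3]
t 84.3 pos [0.6697, 0.0674, 0.1026] gap 0.182 gf 58.2 F [-0.5, 0.5, 0.4]
rel mm [107.6  91.2]
False
t 85.7 pos [0.6918, 0.137, 0.1022] gap 0.184 gf 58.3 F [-0.3, 0.6, -0.6]
rel mm [107.7 164.2]
```

Run:
```python
from h import *
t=30;O=ori(PY+90,t);s,c=np.sin(np.radians(t)),np.cos(np.radians(t))
robot.line_to(W(107.5,165,73+90),O,velocity=.2)
robot.line_to(W(-55,141,140),[180,0,PY+90],velocity=.2);st()
robot.line_to(W(-55,141.2,58),velocity=.15)
rel()
f=robot.line_to(W(-55,141.2,16),velocity=.02,f_stop=2.5);print(f);st();rel()
print('height above base',robot.current_tool_pos()[2]-.025)
im=vision.grab_frame('side');print([(np.round(r['rect']).tolist(),round(r['p'],2)) for r in recognise('pin_grip','side')])
K,E,_=cam('side');print(proj(K,E,W(-55,134,22)))
K,E,_=cam('wrist');w=vision.grab_frame('wrist')
c=np.zeros((480,800,3),np.uint8);c[:,:400]=cv2.resize(im[205:325,290:390],(400,480),interpolation=cv2.INTER_CUBIC);c[:,400:]=w[:,120:520]
save(c,'park')
print(proj(K,E,W(-55,46,22)),proj(K,E,W(-55,108,22)))
```

```text
t 87.3 pos [0.5299, 0.1638, 0.1645] gap 0.189 gf 58.3 F [-0.0, -0.5, 0.1]
rel mm [-54.5 141.9]
True
t 89.2 pos [0.5297, 0.1642, 0.0573] gap 0.184 gf 58.8 F [-0.3, -0.6, 4.3]
rel mm [-55.  141.2]
height above base 0.03234422110094069
[([350.0, 268.0, 70.0, 22.0], 0.66)]
[330.52085591 273.33520464]
[323.7319724  523.25119606] [323.9664149  396.49832061]
```

The stop height puts the pin axis about 27 mm above the base, consistent with the pin resting on the notch floor. I'll release and take a look.

Run:
```python
from h import *
p=robot.current_tool_pos()
fingers.gripper_to(.5); robot.pause(.3)
robot.line_to([p[0],p[1],.19],velocity=.15)
robot.line_to(W(-20,120,170),[180,0,PY+90],velocity=.2)
K,E,_=cam('wrist');w=vision.grab_frame('wrist');print([(np.round(r['rect']).tolist(),round(r['p'],2)) for r in recognise('pin_grip','wrist')])
print(proj(K,E,W(-55,134-22,27)),proj(K,E,W(-55,134+22,27)),proj(K,E,W(-55,46,27)))
robot.line_to(W(60,120,200),velocity=.2)
im=vision.grab_frame('side');sc=vision.grab_frame('scene')
print([(np.round(r['rect']).tolist(),round(r['p'],2)) for r in recognise('pin_grip','side')])
c=np.zeros((480,800,3),np.uint8);c[:,:400]=cv2.resize(im[205:325,290:390],(400,480),interpolation=cv2.INTER_CUBIC);c[:,400:]=w[:,120:520]
save(c,'park2')
K,E,_=cam('side');
for y in (112,156,108,46): print(y,proj(K,E,W(-55,y,27)), (proj(K,E,W(-55,y,27))-[290,205])*4)
print(robot.current_time_s())
```

```text
[([268.0, 252.0, 34.0, 158.0], 0.76)]
[270.35886448 241.07691433] [267.95509527 175.82605854] [273.61682279 329.51492551]
[([349.0, 268.0, 67.0, 20.0], 0.67)]
112 [344.65394713 268.72474818] [218.61578854 254.8989927 ]
156 [316.24431296 274.26289907] [104.97725183 277.05159628]
108 [347.22000906 268.22452216] [228.88003626 252.89808863]
46 [386.64468573 260.53910787] [386.57874293 222.1564315 ]
92.275
```

View pics/park2.png

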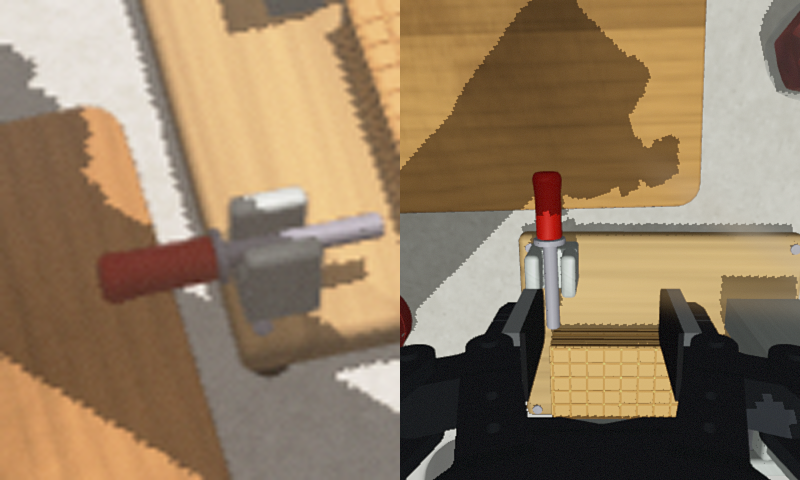

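The pin lies level in the notch, with its tip towards the stack and its grip within 2 mm of nominal. Now I'll push the lid forward from behind the bar.

Run:
```python
from h import *
vision.grab_frame('side')
print([(np.round(r['rect']).tolist(),round(r['p'],2)) for r in recognise('lid_bar','side')])
fingers.gripper_to(0)
O=[180,0,PY+180]
print(robot.inverse_kinematics(W(155,0,195),O),robot.inverse_kinematics(W(155,0,260),O))
robot.line_to(W(60,100,280),O,velocity=.25)
robot.line_to(W(155,40,280),O,velocity=.25)
robot.line_to(W(155,0,280),velocity=.2)
print(robot.line_to(W(155,0,195),velocity=.1,f_stop=6));st();rel()
print('push',robot.line_to(W(78,0,195),velocity=.06,f_stop=12));st();rel()
robot.line_to(W(90,0,280),velocity=.2)
robot.line_to(W(20,150,280),velocity=.25)
robot.pause(5)
vision.grab_frame('side')
print([(np.round(r['rect']).tolist(),round(r['p'],2)) for r in recognise('lid_bar','side')])
K,E,_=cam('side');a=-.157
for a in (1.83,0,-.16): print(a,proj(K,E,W(85-145*np.cos(a),0,49+145*np.sin(a))))
print([(np.round(r['rect']).tolist(),round(r['p'],2)) for r in recognise('pin_grip','side')],robot.current_time_s())
```

```text
[([392.0, 134.0, 47.0, 88.0], 0.93)]
[ 27.40177362  45.28461823 -54.93581558  62.17737544  35.58792604
  88.12846207  53.42075066] [ 25.3380725   43.64146234 -55.30246715  54.52365233  34.76952002
  95.74308336  55.47302269]
False
t 96.5 pos [0.6877, -0.0334, 0.2209] gap 0.003 gf 0.0 F [-0.4, -0.7, -0.0]
rel mm [155.3   0.5]
push False
t 98.0 pos [0.6139, -0.0108, 0.2197] gap 0.001 gf 0.0 F [-0.0, -0.0, -0.4]
rel mm [78.1 -0.2]
[([405.0, 215.0, 70.0, 94.0], 0.93), ([406.0, 266.0, 27.0, 8.0], 0.53)]
1.83 [390.46678173  97.73479179]
0 [418.0456047  249.00931179]
-0.16 [416.03201908 256.95840024]
[([350.0, 269.0, 71.0, 19.0], 0.86), ([276.0, 348.0, 200.0, 240.0], 0.26)] 104.5
```

Run:
```python
from h import *
im=vision.grab_frame('side').astype(int);r=im[225:285,380:460]
K,E,_=cam('side')
for y in (-30,0,30): print(y,np.round(proj(K,E,W(85-145*np.cos(-.16),y,49+145*np.sin(-.16)))))
m=(r.sum(2)<230)&(r[...,0]>r[...,2]+12);ys,xs=np.nonzero(m);print(m.sum(),xs.mean()+380,np.median(ys)+225,xs.min()+380,xs.max()+380)
ref=cv2.imread('pics/side0.png')[...,::-1].astype(int)
for n,(u,v) in dict(timer=(426,361),jam=(247,197),pepper=(301,151)).items(): print(n,np.abs(im-ref)[v-25:v+25,u-20:u+20].mean().round(2))
st()
```

```text
-30 [435. 253.]
0 [416. 257.]
30 [397. 261.]
98 408.0408163265306 259.0 396 433
timer 21.84
jam 10.21
pepper 9.2
t 104.5 pos [0.6039, 0.1499, 0.305] gap 0.001 gf 0.0 F [1.3, -0.8, 0.5]
```

Run:
```python
from h import *
robot.line_to([.42,.2,.4],velocity=.25)
for cam_ in ('side','scene'):
    vision.grab_frame(cam_)
    for l in ['timer','jam','pepper','pin_grip','lid_bar']: print(cam_,l,[(np.round(r['rect']).tolist(),round(r['p'],2)) for r in recognise(l,cam_)][:2])
```

```text
side timer [([405.0, 216.0, 64.0, 94.0], 0.46)]
side jam [([247.0, 197.0, 45.0, 62.0], 0.7), ([404.0, 248.0, 52.0, 51.0], 0.16)]
side pepper [([302.0, 150.0, 36.0, 73.0], 0.86)]
side pin_grip [([385.0, 224.0, 127.0, 148.0], 0.66), ([350.0, 269.0, 72.0, 24.0], 0.57)]
side lid_bar [([405.0, 214.0, 68.0, 93.0], 0.88)]
scene timer []
scene jam [([253.0, 225.0, 30.0, 52.0], 0.56), ([385.0, 224.0, 60.0, 51.0], 0.48)]
scene pepper [([295.0, 191.0, 19.0, 68.0], 0.74)]
scene pin_grip [([348.0, 257.0, 55.0, 16.0], 0.51)]
scene lid_bar [([386.0, 224.0, 59.0, 52.0], 0.85), ([371.0, 229.0, 113.0, 112.0], 0.65)]
```

Run:
```python
from h import *
robot.line_to([.40,-.25,.4],velocity=.3)
im=vision.grab_frame('side').astype(int);ref=cv2.imread('pics/side0.png')[...,::-1].astype(int)
for n,i in (('ref',ref),('now',im)):
    r=i[320:410,380:470];m=(r[...,0]>90)&(r[...,0]>2*r[...,1]);ys,xs=np.nonzero(m);print(n,m.sum(),xs.mean()+380 if m.any() else 0,ys.mean()+320 if m.any() else 0)
print([(np.round(r['rect']).tolist(),round(r['p'],2)) for r in recognise('timer','side')][:2],robot.current_time_s())
```

```text
ref 519 429.514450867052 353.6184971098266
now 562 429.4021352313167 353.44839857651243
[([425.0, 359.0, 45.0, 55.0], 0.75), ([349.0, 269.0, 74.0, 20.0], 0.54)] 107.9
```

The timer is where it was. Handing in.

```bash
python3 -c "
from h import *
print(workorder.close_job())"
```

```text
the job is handed in; nothing more can be done
None
```

I handed the job in at about 108 s; no verdict came back: all three sheets are stacked flush against both fences, the pin was parked in the notch before the lid came down to rest on the stack, and the timer, jam jar and pepper mill haven't moved.

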